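# Set the bench for filtration: caps to matching trays, filter crucible into its sleeve

### The arm

A 6-joint arm with a two-finger parallel gripper is mounted at the origin on a cart in front of the work surface, level with it; the furniture and walls round the work are solid. World frame = base frame: x ahead of the robot, y to its left, z up, the work surface at z = 0. Lengths are in m, angles in rad, forces in N, time in s.
With the tool pointing down it reaches from about 0.375 to 0.9 m from the base axis. Payload 3.1 kg.
Tool frame: the origin (TCP) lies at the very end of the fingers, on their centre line; the grasp point (between the pads) lies 19 mm behind it; z points along the fingers, y is the line along which they close (so a half turn about z gives the same grasp; the last joint's range is limited). The gripper opens to 87 mm and grips with 3 to 60 N. Pads are 19 mm wide; open, the fingers measure 117 mm over their backs; the gripper's body (75 mm by 190 mm) begins 51 mm behind the grasp point.
Start: joints at [-1.409, 0.527, 1.433, -0, 1.181, -0.178], TCP at [0.209, -0.589, 0.223] pointing down, gripper open.
Joint ranges: [-3.08, 3.08], [-0.75, 2.2], [0.22, 2.44], [-1.43, 4.57], [0, 2.65], [-2.85, 2.85]. Speed limits (rad/s): [2.79, 2.79, 3.14, 3.14, 3.14, 3.14].

### API

Orientations are given as a unit quaternion [x, y, z, w].
In Python, from rig import robot gives the robot as it stands. The module is installed in compiled form; this text tells all that it offers.
- The arm moves only by the tool servo_tool, never from a script. Its argument "rows" is one flat list of numbers, 5 for each row, row after row: the closure, from -1 (fully open) to 1 (shut), so that 0 is half open, then the shift along the tool's x, y, z in m, then the turn about the tool's z in degrees. A call has 1 to 5 rows; each row shifts and turns the commanded pose from where the row before left it, along the tool's axes as they then stand; what a row does not reach is not made up. A row lasts 1/12 s, in which the tool goes at most 41.7 mm and 7.16 degrees, less where a joint would pass 70% of its speed; a pose out of reach is approached as far as the arm can. A call with a gripper value outside its range is refused whole. The fingers move at their own pace and stop on an object; "newtons" is the grip in N (left out, the last holds). Time passes only in rows, so rows that do not move let the fingers close. It gives the time, the measured TCP pose, the force, the opening and the grip force at its end, in the units of the state.
- robot.get_obs(): the state, without advancing time (a new reading comes with each control period).
- robot.camera(name): name is "side" or "top" or "wrist"; returns a dict with "pixels" (420x560x3 uint8, red, green, blue), "intrinsics" (3x3 intrinsics, pixels), "rvec" (rotation vector, rad) and "tvec" (3), from world to camera coordinates, as OpenCV has them; the wrist camera has in their place "mount" (4x4, takes a point from camera to tool coordinates, whose origin is the TCP and whose axes are the flange's). Camera axes: x right, y down, z forward; pixel columns grow to the right and rows downward; lengths in m; the calibration is good to about 2 mm. The wrist camera is an equidistant fisheye: a pixel r from the principal point sees the ray r / f radians off the axis. A picture is of the moment at which its call begins: read the wrist's pose just before it. There is no depth.
- robot.hand_in(): hands the job in; it is judged then, once.
Trained networks look in a picture, given as the dict that the camera call returned (one of the last four; its "shot" number tells which), for a name from the list of things; names that differ only in an ending like _2 or _b are one class to them, and where a whole thing is asked for, a point or a joint stands for the part that bears it (a point fixed in the world has none). Each returns a list of dicts, best first, with "score" (0 to 1); they miss things now and then, are a little off and sometimes report something else, mostly with a low value. They report only what shows in the picture. A call takes as long as a camera call. They do not tell look-alikes from the thing itself.
- robot.spot_in(picture, query): "at" ([x, y, z] in m, in world coordinates, good to about 4 mm: the middle of the surface that is visible of it).
- robot.outline_of(picture, query): "region" (420x560 bool, what is visible of it).
- robot.place_of(picture, query): "at" ([x, y, z] in m, in world coordinates, good to about 4 mm: a listed point, or the origin of a listed thing).
The state is a dict: "time": time; "q": joint angles; "joint_velocities": joint speeds; "joint_torque": joint torques, N m; "position": TCP position; "tool_rot": TCP orientation; "ft_force": force on the tool from outside, world axes, zero at the start; "moment": the same for the moment, N m; "grip_width": finger opening in m; "grip_force": force on a finger pad.
Only numpy, scipy, OpenCV 4.12 (cv2) and the standard library are available. Lean on these libraries where they do the work, as an engineer would, in place of code of your own. Each camera call takes 0.05 s, during which the arm holds its last target. There are 200 camera calls.

### The job

Set out the bench for a filtration: stand the red-capped jar, the green-capped bottle and the black-capped amber bottle each upright in the middle of the spill tray of its cap's colour, and lower the white filter crucible upright into the blue tapered sleeve until its foot stands on the sleeve's floor, loosely and without pressing it down. Set everything down rather than dropping or throwing it, let go of it, and leave the glass beaker and the porcelain mortar where they are.

Things in the scene. Friction and masses are not known exactly. Their poses are not given: they have to be found in the camera images.
- jar_center (a point): Squat white sample jar with a RED screw cap. 72 mm tall, body 52 mm across, cap 55 mm across over the top 17 mm; stands upright. The point is its centre, 36 mm above its underside; z is its own axis, up. About 0.14 kg. Loose; grip it across the cap or body.
- green_bottle_center (a point): White round bottle with a GREEN cap. 96 mm tall, body 48 mm across for the lower 80 mm, cap 29 mm across; stands upright. The point is its centre, 48 mm above its underside; z is its own axis, up. About 0.17 kg. Loose; grip it across the body or the cap.
- amber_bottle_center (a point): Brown (amber) round bottle with a BLACK cap. 109 mm tall, body 55 mm across for the lower 92 mm, cap 32 mm across; stands upright. The point is its centre, 54.5 mm above its underside; z is its own axis, up. About 0.21 kg. Loose; grip it across the body (for example 65 mm above its underside) or the cap.
- filter_center (a point): White porcelain filter crucible, 66 mm tall: a tapered lower part (26 mm across at the foot, 36 mm at 30 mm up), above it a straight collar 48 mm across from 34 mm up to the open rim at 66 mm, with a plate of small dark holes inside. Stands upright on its foot. The point is its centre, 33 mm above the foot; z is its own axis, up. About 0.11 kg. Loose; grip it across the outside of the collar, about 52 mm above the foot, so that the fingertips stay above the sleeve.
- tray_red_floor (a point): Fixed round spill tray, all red, 95 mm across, with a low lip 9 mm high. The point is the centre of its flat floor, 4 mm above the worktop; the floor is flat out to 40 mm from the centre. z up.
- tray_green_floor (a point): Fixed round spill tray, all green, 95 mm across, with a low lip 9 mm high. The point is the centre of its flat floor, 4 mm above the worktop; the floor is flat out to 40 mm from the centre. z up.
- tray_black_floor (a point): Fixed round spill tray, all black, 95 mm across, with a low lip 9 mm high. The point is the centre of its flat floor, 4 mm above the worktop; the floor is flat out to 40 mm from the centre. z up.
- sleeve_floor (a point): Fixed blue tapered sleeve on a round metal foot 76 mm across, open at the top. The sleeve's rim is 36 mm above the worktop and 51 mm across outside; inside it narrows from about 43 mm across at the rim to 34 mm at its closed flat floor, 10 mm above the worktop (26 mm deep). The point is the centre of that inner floor; z up. The filter crucible's tapered part stands in it with about 3 mm of play all round.
- beaker_center (a point): Bystander: clear glass beaker, 52 mm across, 70 mm tall, loose. The point is its centre, 35 mm above its underside; z up. Leave it alone.
- mortar_center (a point): Bystander: white porcelain mortar (round bowl, empty), 88 mm across at the rim, 48 mm tall, loose. The point is its centre, 24 mm above its underside; z up. Leave it alone.
Not all that is in view belongs to the job. Several things look just like the part that bears tray_green_floor: the one meant starts farthest from the robot's base.

How it is judged:
By the outcome, as a careful person would: the job done as asked, in the order asked, and still so for the second after the job is handed in, with the robot touching nothing.
It also fails if it takes over 104 s, if anything falls off the work surface, if the arm or the gripper's body presses on something with over 40 N, if the wrist force passes 120 N, or if a joint passes its speed limit or range.

## Working session

There is one attempt and no reset: what is moved stays moved. The work goes in short steps, Python scripts to look and compute and a tool call to move; the robot and the scene stay as the last step left them, time stands still between calls to the robot, and variables do not carry over. Pictures are saved under pics/ and viewed, at most 14 in all, crops included, and the job is handed in when it is done.

Besides the shell and the picture viewer there is one more tool, called by a JSON object that holds its "fn" and its "kwargs", one argument or row to a line. servo_tool: Moves the arm, as the interface text tells. Its arguments: {"type":"object","properties":{"rows":{"type":"array","items":{"type":"number"}},"newtons":{"type":"number"}},"required":["rows"]}

```bash
mkdir -p pics
cat > h.py <<'E'
from rig import robot
import numpy as np, cv2
def save(p,n): cv2.imwrite(f'pics/{n}.png',p['pixels'][:,:,::-1])
def proj(p,X):
    return cv2.projectPoints(np.array([X],float),np.array(p['rvec'],float),np.array(p['tvec'],float),np.array(p['intrinsics'],float),None)[0].ravel()
def plane(p,u,v,z):
    R=cv2.Rodrigues(np.array(p['rvec'],float))[0];t=np.array(p['tvec'],float).ravel()
    d=R.T@np.linalg.inv(p['intrinsics'])@[u,v,1];c=-R.T@t
    return c+d*(z-c[2])/d[2]
E
python3 - <<'E'
from h import *
o=robot.get_obs();print(o['time'],o['position'],o['tool_rot'],o['grip_width'])
N="jar_center green_bottle_center amber_bottle_center filter_center tray_red_floor tray_green_floor tray_black_floor sleeve_floor beaker_center mortar_center".split()
for c in("top","side"):
    p=robot.camera(c);save(p,c)
    for n in N:
        for r in robot.place_of(p,n)[:5]:
            print(c,n,np.round(r['at'],3),round(r['score'],2),proj(p,r['at']).round())
E
```

```text
0.0 [ 0.20880607 -0.58831584  0.22158229] [ 9.85514203e-01  1.69589557e-01  7.34753399e-06 -1.06621695e-03] 0.0867714369862708
top jar_center [ 0.602 -0.199  0.037] 0.58 [340. 182.]
top green_bottle_center [ 0.454 -0.164  0.044] 0.52 [331. 225.]
top amber_bottle_center [0.375 0.291 0.033] 0.41 [196. 250.]
top filter_center [0.52  0.396 0.036] 0.57 [165. 207.]
top tray_red_floor [0.452 0.152 0.   ] 0.73 [238. 227.]
top tray_red_floor [0.651 0.006 0.012] 0.41 [280. 169.]
top tray_green_floor [0.639 0.2   0.008] 0.97 [224. 173.]
top tray_green_floor [ 0.403  0.408 -0.   ] 0.78 [164. 242.]
top tray_black_floor [ 0.369 -0.29  -0.001] 0.69 [367. 250.]
top sleeve_floor [0.654 0.009 0.014] 0.64 [279. 168.]
top beaker_center [0.378 0.291 0.033] 0.59 [196. 249.]
top mortar_center [0.476 0.002 0.025] 0.95 [282. 219.]
side jar_center [ 0.601 -0.2    0.034] 0.59 [285. 188.]
side green_bottle_center [ 0.454 -0.162  0.048] 0.91 [324. 197.]
side amber_bottle_center [ 0.498 -0.402  0.059] 0.83 [336. 167.]
side filter_center [0.518 0.399 0.028] 0.76 [193. 309.]
side tray_red_floor [0.455 0.149 0.005] 0.84 [279. 261.]
side tray_green_floor [0.404 0.404 0.006] 0.94 [243. 339.]
side tray_green_floor [ 0.632  0.206 -0.   ] 0.87 [205. 257.]
side tray_black_floor [ 0.365 -0.294  0.007] 0.84 [363. 199.]
side sleeve_floor [0.659 0.011 0.014] 0.73 [236. 217.]
side sleeve_floor [ 0.365 -0.294  0.005] 0.17 [363. 199.]
side beaker_center [0.378 0.294 0.034] 0.56 [282. 296.]
side beaker_center [ 0.634  0.206 -0.003] 0.25 [204. 257.]
side mortar_center [0.479 0.003 0.026] 0.72 [294. 225.]
```

View pics/top.png

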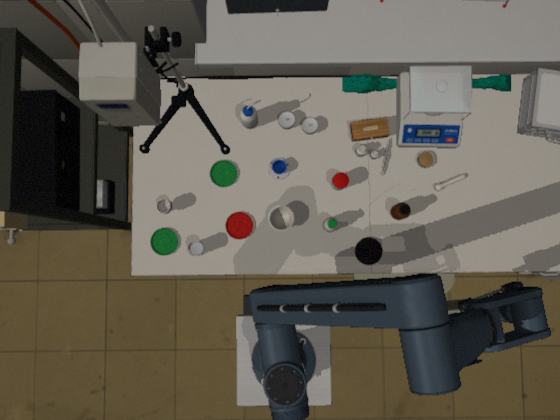

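View pics/side.png

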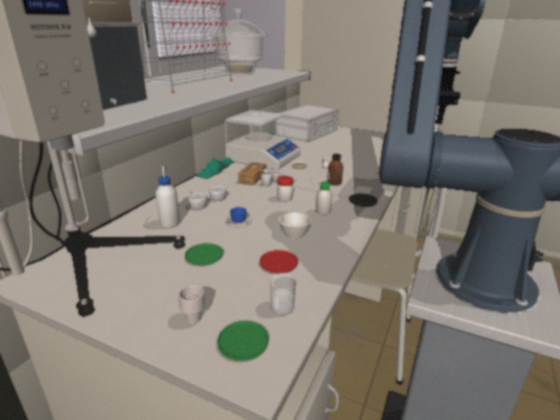

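The top view shows the jar (340,181), green bottle (331,225), amber bottle (400,211), filter (165,206) and sleeve (279,168). It also shows the red tray (239,226), black tray (369,251), beaker (196,248) and mortar (282,217). There are two green trays, and the farther one at (224,173), x≈0.635, y≈0.203, is the target. The side view agrees. I'll move above the jar first.

{"fn": "servo_tool", "kwargs": {
  "rows": [-1,0,0,0,6.5,-1,0,0,0,6.5,-1,0,0,0,6.5,-1,0.02,-0.02,0,0,-1,0.028,-0.028,0,0],
  "newtons": 20
}}

```text
time: 1.52
position: [0.2555, -0.5434, 0.2225]
tool_rot: [1.0, -0.002, -0.0, 0.001]
ft_force: [0.9, 0.6, 0.3]
grip_width: 0.0872
grip_force: 0.0
```

{"fn": "servo_tool", "kwargs": {
  "rows": [-1,0.028,-0.028,0,0,-1,0.028,-0.028,0,0,-1,0.028,-0.028,0,0,-1,0.028,-0.028,0,0,-1,0.028,-0.028,0,0]
}}

```text
time: 1.93
position: [0.3979, -0.3995, 0.2227]
tool_rot: [1.0, 0.0, 0.0, 0.0]
ft_force: [0.1, -0.1, -0.1]
grip_width: 0.087
grip_force: 0.0
```

{"fn": "servo_tool", "kwargs": {
  "rows": [-1,0.028,-0.028,0,0,-1,0.028,-0.028,0,0,-1,0.028,-0.028,0,0,-1,0.028,-0.028,0,0,-1,0.028,-0.028,0,0]
}}

```text
time: 2.35
position: [0.538, -0.2593, 0.2227]
tool_rot: [1.0, 0.0, 0.0, 0.0]
ft_force: [-0.0, -0.6, 0.6]
grip_width: 0.0868
grip_force: 0.0
```

{"fn": "servo_tool", "kwargs": {
  "rows": [-1,0.028,-0.028,0,0,-1,0.024,-0.024,0,0,-1,0.012,-0.012,0,0,-1,0,0,0,0]
}}

```text
time: 2.68
position: [0.6034, -0.1934, 0.2225]
tool_rot: [1.0, 0.003, 0.001, -0.0]
ft_force: [-0.3, 0.1, 0.4]
grip_width: 0.0868
grip_force: 0.0
```

```bash
cat >> h.py <<'E'
from scipy.spatial.transform import Rotation as Rn
def wrist():
    o=robot.get_obs();p=robot.camera('wrist');p['o']=o;return p
def wplane(p,u,v,z):
    K=np.array(p['intrinsics']);d=np.array([(u-K[0,2])/K[0,0],(v-K[1,2])/K[1,1]]);r=np.hypot(*d)
    c=np.r_[d/max(r,1e-9)*np.sin(r),np.cos(r)];M=np.array(p['mount']);R=Rn.from_quat(p['o']['tool_rot']).as_matrix()
    d=R@M[:3,:3]@c;c=p['o']['position']+R@M[:3,3];return c+d*(z-c[2])/d[2]
def cen(p,n,z):
    for r in robot.outline_of(p,n)[:3]:
        m=r['region'].astype(np.uint8);cs=max(cv2.findContours(m,0,2)[0],key=cv2.contourArea)
        pts=np.array([wplane(p,u,v,z)[:2] for u,v in cs[:,0]],np.float32)
        (x,y),q=cv2.minEnclosingCircle(pts);print(n,'outline',round(r['score'],2),'circle@z',z,np.round([x,y,q],4),'px',cs[:,0].mean(0).round())
def look(n,*N):
    p=wrist();save(p,n);o=p['o'];print(o['time'],np.round(o['position'],4))
    for m in N:
        for r in robot.place_of(p,m)[:3]:print(m,np.round(r['at'],4),round(r['score'],2))
    return p
E
python3 - <<'E'
from h import *
p=look('w1','jar_center','green_bottle_center','sleeve_floor');print(p['mount'],p['intrinsics'])
cen(p,'jar_center',0.072)
E
```

```text
2.6833 [ 0.6034 -0.1934  0.2225]
jar_center [0.6542 0.0069 0.0092] 0.38
green_bottle_center [ 0.4518 -0.1642  0.0489] 0.74
[[ 2.24341640e-04 -9.69705520e-01 -2.44276798e-01  6.66580097e-02]
 [ 9.99999963e-01  1.79387970e-04  2.06274715e-04 -5.10981004e-05]
 [-1.56205411e-04 -2.44276835e-01  9.69705524e-01 -1.61989522e-01]
 [ 0.00000000e+00  0.00000000e+00  0.00000000e+00  1.00000000e+00]] [[325.1922621    0.         276.22159692]
 [  0.         325.1922621  210.29870317]
 [  0.           0.           1.        ]]
jar_center outline 0.86 circle@z 0.072 [ 0.6059 -0.1956  0.0301] px [281. 194.]
```

View pics/w1.png

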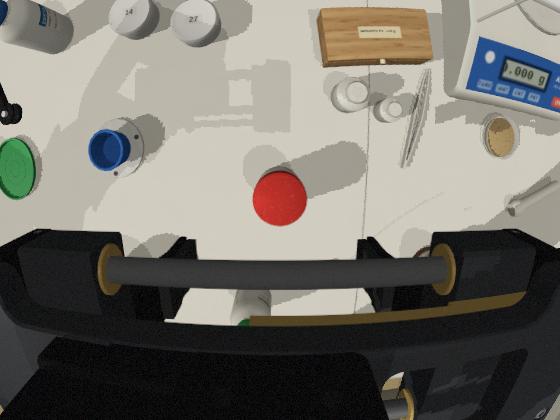

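The jar's red cap is at (280,198) in the wrist view, with clear space for both fingers.

```bash
cat >> h.py <<'E'
def hue(p,lo,hi,z,smin=120,vmin=40,box=None):
    h=cv2.cvtColor(p['pixels'],cv2.COLOR_RGB2HSV);m=cv2.inRange(h,(lo,smin,vmin),(hi,255,255))
    if lo==0:m|=cv2.inRange(h,(170,smin,vmin),(180,255,255))
    if box:
        k=np.zeros_like(m);k[box[1]:box[3],box[0]:box[2]]=1;m*=k
    c=max(cv2.findContours(m,0,2)[0],key=cv2.contourArea)[:,0]
    (x,y),q=cv2.minEnclosingCircle(np.array([wplane(p,u,v,z)[:2] for u,v in c],np.float32))
    print('hue circle',np.round([x,y,q],4),'px',c.min(0),c.max(0))
E
python3 - <<'E'
from h import *
p=wrist();hue(p,0,10,.072)
hue(p,100,125,.036,box=(70,100,160,200))
E
```

```text
hue circle [ 0.6037 -0.1966  0.0276] px [248 167] [301 221]
hue circle [0.6546 0.0034 0.0296] px [ 85 127] [126 168]
```

{"fn": "servo_tool", "kwargs": {
  "rows": [-1,0.001,0,0.03,0,-1,0,0,0.04,0,-1,0,0,0.04,0,-1,0,0,0.035,0,-1,0,0,0.025,0]
}}

```text
time: 3.4
position: [0.5993, -0.1973, 0.0495]
tool_rot: [1.0, -0.001, -0.002, -0.001]
ft_force: [-0.7, 0.9, 0.2]
grip_width: 0.0871
grip_force: 0.0
```

{"fn": "servo_tool", "kwargs": {
  "rows": [-1,0,0,0.01,0,1,0,0,0,0,1,0,0,0,0,1,0,0,0,0,1,0,0,0,0]
}}

```text
time: 3.82
position: [0.6033, -0.1979, 0.0449]
tool_rot: [1.0, 0.0, 0.002, 0.001]
ft_force: [0.2, -0.1, -0.4]
grip_width: 0.0682
grip_force: 0.0
```

{"fn": "servo_tool", "kwargs": {
  "rows": [1,0,0,0,0,1,0,0,0,0,1,0,0,0,0]
}}

```text
time: 4.07
position: [0.6026, -0.197, 0.044]
tool_rot: [1.0, 0.0, 0.001, 0.0]
ft_force: [-0.5, 0.7, 4.0]
grip_width: 0.0542
grip_force: 20.0
```

{"fn": "servo_tool", "kwargs": {
  "rows": [1,0,0,-0.01,0,1,0,0,-0.02,0,1,0,0,-0.03,0,1,0,0,-0.03,0,1,0,0,-0.02,0]
}}

```text
time: 4.48
position: [0.6025, -0.1972, 0.1556]
tool_rot: [1.0, 0.0, 0.001, 0.001]
ft_force: [1.0, -0.2, -1.5]
grip_width: 0.0541
grip_force: 20.0
```

{"fn": "servo_tool", "kwargs": {
  "rows": [1,-0.006,-0.014,-0.01,0,1,-0.0125,-0.029,0,0,1,-0.0125,-0.029,0,0,1,-0.0125,-0.029,0,0,1,-0.0125,-0.029,0,0]
}}

```text
time: 4.9
position: [0.5431, -0.0645, 0.162]
tool_rot: [1.0, 0.0, -0.001, -0.001]
ft_force: [0.7, 1.2, -1.7]
grip_width: 0.0546
grip_force: 20.0
```

{"fn": "servo_tool", "kwargs": {
  "rows": [1,-0.0125,-0.029,0,0,1,-0.0125,-0.029,0,0,1,-0.0125,-0.029,0,0,1,-0.0125,-0.029,0,0,1,-0.0125,-0.029,0,0]
}}

```text
time: 5.32
position: [0.4803, 0.0801, 0.1621]
tool_rot: [1.0, 0.0, -0.001, -0.0]
ft_force: [0.1, 0.9, -2.1]
grip_width: 0.0542
grip_force: 20.0
```

{"fn": "servo_tool", "kwargs": {
  "rows": [1,-0.0125,-0.029,0,0,1,-0.0125,-0.029,0,0,1,-0.0065,-0.015,0,0,1,0,0,0,0,1,0,0,0,0]
}}

```text
time: 5.73
position: [0.4497, 0.1521, 0.1623]
tool_rot: [1.0, 0.002, -0.001, 0.0]
ft_force: [-0.2, 0.4, -1.2]
grip_width: 0.0542
grip_force: 20.0
```

Run:
```python
from h import *
p=look('w2','tray_red_floor','jar_center','tray_green_floor')
cen(p,'tray_red_floor',.009)
p=robot.camera('side')
for r in robot.place_of(p,'jar_center')[:2]:print(r)
```

```text
5.7333 [0.4497 0.1521 0.1623]
tray_red_floor [0.4565 0.1487 0.0064] 0.94
tray_red_floor [ 0.4522 -0.1637  0.0499] 0.51
tray_red_floor [0.5189 0.3955 0.0296] 0.31
tray_green_floor [0.4042 0.4041 0.0025] 0.72
tray_green_floor [0.6341 0.2003 0.0051] 0.66
tray_red_floor outline 0.97 circle@z 0.009 [0.4569 0.1484 0.0471] px [281. 183.]
{'at': [0.4489, 0.1464, 0.1535], 'score': 0.67}
```

View pics/w2.png

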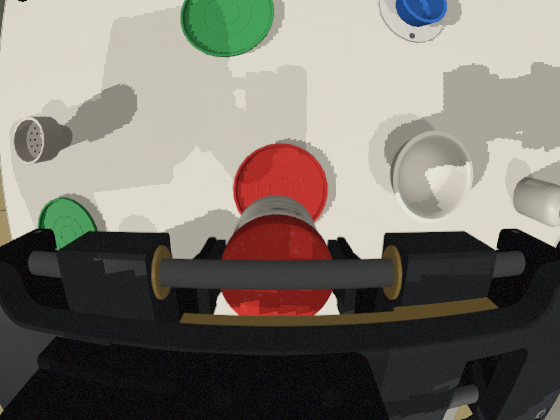

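The red tray is at (281,183), seen beyond the held jar. The mortar and beaker sides are clear. Now lowering.

{"fn": "servo_tool", "kwargs": {
  "rows": [1,0.002,0.0015,0.02,0,1,0.002,0.001,0.03,0,1,0,0,0.03,0,1,0,0,0.018,0,1,0,0,0.008,0]
}}

```text
time: 6.5
position: [0.4544, 0.1479, 0.0542]
tool_rot: [1.0, -0.0, -0.002, 0.0]
ft_force: [-1.0, 0.9, -1.2]
grip_width: 0.0542
grip_force: 20.0
```

{"fn": "servo_tool", "kwargs": {
  "rows": [1,0,0,0.004,0,1,0,0,0.002,0,1,0,0,0,0,1,0,0,0,0]
}}

```text
time: 6.83
position: [0.4565, 0.1486, 0.0515]
tool_rot: [1.0, 0.0, 0.001, -0.0]
ft_force: [-0.6, 0.2, -1.2]
grip_width: 0.0543
grip_force: 20.0
```

{"fn": "servo_tool", "kwargs": {
  "rows": [1,0,0,0.001,0,1,0,0,0.001,0,1,0,0,0,0]
}}

```text
time: 7.08
position: [0.4559, 0.1487, 0.049]
tool_rot: [1.0, 0.0, 0.001, -0.0]
ft_force: [-0.6, -1.1, -0.2]
grip_width: 0.0544
grip_force: 20.0
```

{"fn": "servo_tool", "kwargs": {
  "rows": [1,0,0,0.001,0,1,0,0,0,0]
}}

```text
time: 7.25
position: [0.4559, 0.1487, 0.048]
tool_rot: [1.0, 0.0, 0.001, -0.0]
ft_force: [-0.5, 0.3, 1.7]
grip_width: 0.0542
grip_force: 20.0
```

{"fn": "servo_tool", "kwargs": {
  "rows": [-1,0,0,0,0,-1,0,0,0,0,-1,0,0,0,0,-1,0,0,0,0,-1,0,0,0,0]
}}

```text
time: 7.67
position: [0.4555, 0.1486, 0.0475]
tool_rot: [1.0, 0.0, -0.0, 0.0]
ft_force: [1.1, -0.0, 0.5]
grip_width: 0.0797
grip_force: 0.0
```

{"fn": "servo_tool", "kwargs": {
  "rows": [-1,0,0,-0.01,0,-1,0,0,-0.03,0,-1,0,0,-0.04,0,-1,0,0,-0.04,0,-1,0,0,-0.04,0]
}}

```text
time: 8.08
position: [0.4548, 0.1485, 0.2097]
tool_rot: [1.0, 0.0, -0.0, 0.0]
ft_force: [0.3, 0.2, -0.2]
grip_width: 0.0872
grip_force: 0.0
```

{"fn": "servo_tool", "kwargs": {
  "rows": [-1,0,0.02,0,0,-1,0,0.04,0,0,-1,0,0.04,0,0,-1,0,0.04,0,0,-1,0,0.04,0,0]
}}

```text
time: 8.5
position: [0.4552, -0.0328, 0.2085]
tool_rot: [1.0, 0.001, 0.001, 0.0]
ft_force: [-0.1, 1.4, -0.7]
grip_width: 0.0873
grip_force: 0.0
```

{"fn": "servo_tool", "kwargs": {
  "rows": [-1,0,0.04,0,0,-1,0,0.04,0,0,-1,-0.002,0.035,0,0,-1,0,0.017,0,0,-1,0,0,0,0]
}}

```text
time: 8.92
position: [0.4543, -0.1676, 0.2084]
tool_rot: [1.0, -0.002, 0.001, 0.001]
ft_force: [0.1, -0.2, -0.3]
grip_width: 0.0871
grip_force: 0.0
```

Run:
```python
from h import *
robot.camera('wrist')
p=look('w3','green_bottle_center');hue(p,50,85,.096,box=(180,100,380,300))
p=robot.camera('top')
for n in('jar_center','tray_red_floor'):
  for r in robot.place_of(p,n)[:2]:print(n,r)
```

```text
8.9667 [ 0.4537 -0.1652  0.2081]
green_bottle_center [ 0.4541 -0.1635  0.0463] 0.63
hue circle [ 0.4576 -0.1633  0.0148] px [259 187] [289 219]
jar_center {'at': [0.457, 0.1488, 0.0396], 'score': 0.6}
tray_red_floor {'at': [0.4575, 0.1488, 0.0024], 'score': 0.62}
tray_red_floor {'at': [0.3786, 0.2889, 0.0357], 'score': 0.55}
```

View pics/w3.png

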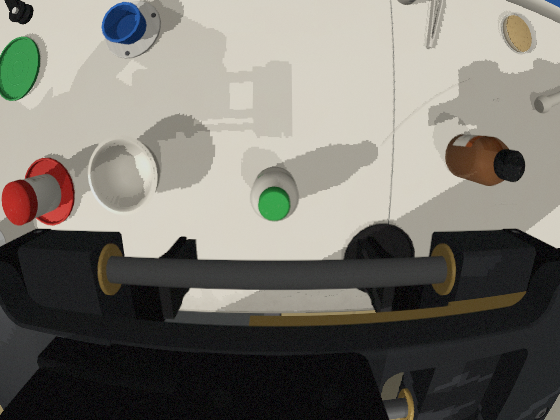

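The jar stands in the red tray at (45,190). The green cap is at (274,203), centred between the fingers. Going down on the body.

{"fn": "servo_tool", "kwargs": {
  "rows": [-1,0.002,0,0.03,0,-1,0,0,0.04,0,-1,0,0,0.04,0,-1,0,0,0.032,0,-1,0,0,0.02,0]
}}

```text
time: 9.63
position: [0.4544, -0.1612, 0.0429]
tool_rot: [1.0, 0.001, -0.002, -0.001]
ft_force: [0.4, 0.7, 0.2]
grip_width: 0.0872
grip_force: 0.0
```

{"fn": "servo_tool", "kwargs": {
  "rows": [-1,0,0,0,0,1,0,0,0,0,1,0,0,0,0,1,0,0,0,0,1,0,0,0,0]
}}

```text
time: 10.05
position: [0.4568, -0.1638, 0.0472]
tool_rot: [1.0, 0.0, 0.002, 0.001]
ft_force: [-0.2, 0.3, 0.1]
grip_width: 0.0679
grip_force: 0.0
```

{"fn": "servo_tool", "kwargs": {
  "rows": [1,0,0,0,0,1,0,0,0,0,1,0,0,0,0]
}}

```text
time: 10.3
position: [0.456, -0.1636, 0.0462]
tool_rot: [1.0, 0.0, 0.0, 0.0]
ft_force: [-0.2, 2.5, 2.1]
grip_width: 0.0485
grip_force: 1.3
```

{"fn": "servo_tool", "kwargs": {
  "rows": [1,0,0,0,0,1,0,0,-0.01,0,1,0,0,-0.03,0,1,0,0,-0.04,0,1,0,0,-0.03,0]
}}

```text
time: 10.72
position: [0.4554, -0.1633, 0.1575]
tool_rot: [1.0, 0.0, -0.0, -0.0]
ft_force: [0.8, -0.1, -2.1]
grip_width: 0.0472
grip_force: 20.0
```

{"fn": "servo_tool", "kwargs": {
  "rows": [1,0.007,-0.014,-0.02,0,1,0.014,-0.028,-0.01,0,1,0.014,-0.028,0,0,1,0.014,-0.028,0,0,1,0.014,-0.028,0,0]
}}

```text
time: 11.13
position: [0.5186, -0.0361, 0.1864]
tool_rot: [1.0, -0.0, 0.0, 0.0]
ft_force: [0.2, -0.6, -2.3]
grip_width: 0.0476
grip_force: 20.0
```

{"fn": "servo_tool", "kwargs": {
  "rows": [1,0.014,-0.028,0,0,1,0.014,-0.028,0,0,1,0.014,-0.028,0,0,1,0.014,-0.028,0,0,1,0.014,-0.028,0,0]
}}

```text
time: 11.55
position: [0.5883, 0.1041, 0.1856]
tool_rot: [1.0, 0.0, -0.001, 0.0]
ft_force: [1.1, -0.1, -0.9]
grip_width: 0.0474
grip_force: 20.0
```

{"fn": "servo_tool", "kwargs": {
  "rows": [1,0.014,-0.028,0,0,1,0.014,-0.028,0,0,1,0.012,-0.028,0,0,1,0.005,-0.015,0,0,1,0,0,0,0]
}}

```text
time: 11.97
position: [0.6338, 0.2053, 0.1853]
tool_rot: [1.0, 0.002, 0.0, -0.001]
ft_force: [-0.0, 0.5, -2.5]
grip_width: 0.0473
grip_force: 20.0
```

Run:
```python
from h import *
robot.camera('wrist');robot.camera('wrist')
p=look('w4','tray_green_floor','green_bottle_center','sleeve_floor')
cen(p,'tray_green_floor',.009)
```

```text
12.0667 [0.6325 0.2018 0.1851]
tray_green_floor [0.6355 0.1993 0.0057] 0.83
green_bottle_center [0.6282 0.1995 0.1881] 0.78
sleeve_floor [0.6538 0.0092 0.013 ] 0.73
tray_green_floor outline 0.95 circle@z 0.009 [0.637  0.2023 0.0476] px [277. 181.]
```

View pics/w4.png

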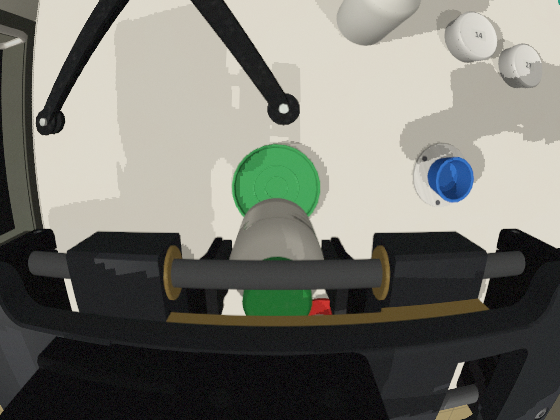

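The green tray is at (277,181). The tripod foot at (284,108) is clear of it. Lowering.

{"fn": "servo_tool", "kwargs": {
  "rows": [1,0.002,0,0.02,0,1,0.002,0,0.035,0,1,0,0,0.035,0,1,0,0,0.025,0,1,0,0,0.012,0]
}}

```text
time: 12.73
position: [0.6347, 0.2002, 0.0547]
tool_rot: [1.0, -0.0, -0.004, 0.001]
ft_force: [-0.1, 0.0, -1.7]
grip_width: 0.0478
grip_force: 20.0
```

{"fn": "servo_tool", "kwargs": {
  "rows": [1,0,0,0.005,0,1,0,0,0.001,0,1,0,0,0,0,1,0,0,0,0]
}}

```text
time: 13.07
position: [0.6392, 0.2018, 0.0546]
tool_rot: [1.0, 0.0, 0.002, -0.0]
ft_force: [-0.2, -0.4, -1.3]
grip_width: 0.0475
grip_force: 20.0
```

{"fn": "servo_tool", "kwargs": {
  "rows": [1,0,0,0.001,0,1,0,0,0,0]
}}

```text
time: 13.23
position: [0.6385, 0.2018, 0.053]
tool_rot: [1.0, 0.0, 0.001, -0.0]
ft_force: [-0.8, 0.6, -2.0]
grip_width: 0.0475
grip_force: 20.0
```

{"fn": "servo_tool", "kwargs": {
  "rows": [1,0,0,0.001,0,1,0,0,0.001,0,1,0,0,0,0,1,0,0,0,0]
}}

```text
time: 13.57
position: [0.6379, 0.2018, 0.0502]
tool_rot: [1.0, 0.0, 0.0, -0.0]
ft_force: [0.2, 1.4, 2.3]
grip_width: 0.0476
grip_force: 20.0
```

{"fn": "servo_tool", "kwargs": {
  "rows": [1,0,0,0.001,0,1,0,0,0,0]
}}

```text
time: 13.73
position: [0.6381, 0.2019, 0.0501]
tool_rot: [1.0, 0.0, 0.001, -0.0]
ft_force: [-0.5, -0.4, 6.5]
grip_width: 0.0475
grip_force: 20.0
```

{"fn": "servo_tool", "kwargs": {
  "rows": [-1,0,0,0,0,-1,0,0,0,0,-1,0,0,0,0,-1,0,0,0,0,-1,0,0,0,0]
}}

```text
time: 14.15
position: [0.6374, 0.2016, 0.0482]
tool_rot: [1.0, 0.0, -0.0, 0.0]
ft_force: [-0.1, -0.5, 0.2]
grip_width: 0.0731
grip_force: 0.0
```

{"fn": "servo_tool", "kwargs": {
  "rows": [-1,0,0,-0.01,0,-1,0,0,-0.04,0,-1,0,0,-0.04,0,-1,0,0,-0.04,0,-1,0,0,-0.03,0]
}}

```text
time: 14.57
position: [0.6387, 0.2019, 0.2129]
tool_rot: [1.0, 0.0, 0.002, -0.0]
ft_force: [1.7, 0.7, 0.5]
grip_width: 0.0862
grip_force: 0.0
```

{"fn": "servo_tool", "kwargs": {
  "rows": [-1,-0.005,0.019,-0.01,0,-1,-0.009,0.038,0,0,-1,-0.009,0.038,0,0,-1,-0.009,0.038,0,0,-1,-0.009,0.038,0,0]
}}

```text
time: 14.98
position: [0.596, 0.0294, 0.2196]
tool_rot: [1.0, 0.001, 0.001, 0.0]
ft_force: [0.4, -0.4, 0.4]
grip_width: 0.0871
grip_force: 0.0
```

{"fn": "servo_tool", "kwargs": {
  "rows": [-1,-0.009,0.038,0,0,-1,-0.009,0.038,0,0,-1,-0.009,0.038,0,0,-1,-0.009,0.038,0,0,-1,-0.009,0.038,0,0]
}}

```text
time: 15.4
position: [0.5511, -0.1611, 0.2194]
tool_rot: [1.0, 0.0, 0.0, 0.0]
ft_force: [1.1, -0.7, 0.2]
grip_width: 0.0868
grip_force: 0.0
```

{"fn": "servo_tool", "kwargs": {
  "rows": [-1,-0.009,0.038,0,0,-1,-0.009,0.038,0,0,-1,-0.009,0.038,0,0,-1,-0.009,0.038,0,0,-1,-0.009,0.038,0,0]
}}

```text
time: 15.82
position: [0.506, -0.3512, 0.2194]
tool_rot: [1.0, 0.0, 0.0, 0.0]
ft_force: [0.8, -0.1, -0.1]
grip_width: 0.0871
grip_force: 0.0
```

{"fn": "servo_tool", "kwargs": {
  "rows": [-1,-0.008,0.036,0,0,-1,0,0.017,0,0,-1,0,0,0,0,-1,0,0,0,0]
}}

```text
time: 16.15
position: [0.4983, -0.4031, 0.2188]
tool_rot: [1.0, -0.001, 0.0, -0.0]
ft_force: [0.9, 0.0, 0.1]
grip_width: 0.0866
grip_force: 0.0
```

Run:
```python
from h import *
p=look('w5','amber_bottle_center','tray_black_floor','green_bottle_center')
cen(p,'amber_bottle_center',.06)
p=robot.camera('top')
for n in('green_bottle_center','tray_green_floor'):
  for r in robot.place_of(p,n)[:2]:print(n,r)
```

```text
16.15 [ 0.4983 -0.4031  0.2188]
amber_bottle_center [ 0.5033 -0.401   0.0544] 0.91
tray_black_floor [ 0.3657 -0.2936  0.0052] 0.94
amber_bottle_center outline 0.6 circle@z 0.06 [ 0.5005 -0.4009  0.0324] px [277. 196.]
amber_bottle_center outline 0.55 circle@z 0.06 [ 0.6424 -0.0557  0.0327] px [12. 90.]
green_bottle_center {'at': [0.6324, 0.2024, 0.0495], 'score': 0.59}
green_bottle_center {'at': [0.3766, 0.2914, 0.0347], 'score': 0.18}
tray_green_floor {'at': [0.4028, 0.4044, 0.0014], 'score': 0.88}
tray_green_floor {'at': [0.6366, 0.2013, 0.0045], 'score': 0.67}
```

View pics/w5.png

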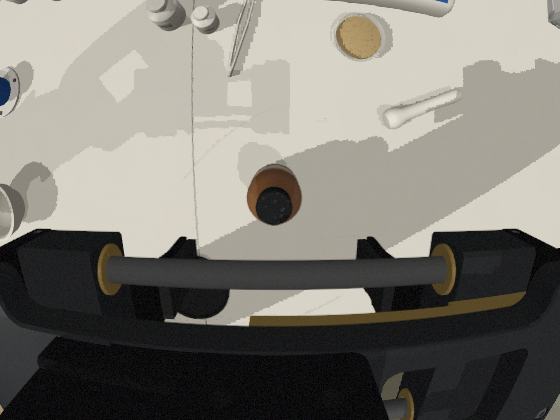

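The amber bottle's cap is at (274,206), centred between the fingers and clear all round. The green bottle reads as standing on its tray.

{"fn": "servo_tool", "kwargs": {
  "rows": [-1,0.003,0,0.03,0,-1,0,0,0.04,0,-1,0,0,0.04,0,-1,0,0,0.035,0,-1,0,0,0.02,0]
}}

```text
time: 16.97
position: [0.5003, -0.3999, 0.0495]
tool_rot: [1.0, 0.001, -0.002, -0.002]
ft_force: [-0.3, 1.1, 0.0]
grip_width: 0.0869
grip_force: 0.0
```

{"fn": "servo_tool", "kwargs": {
  "rows": [-1,0,0,0,0,1,0,0,0,0,1,0,0,0,0,1,0,0,0,0,1,0,0,0,0]
}}

```text
time: 17.38
position: [0.503, -0.4035, 0.0559]
tool_rot: [1.0, 0.0, 0.001, 0.002]
ft_force: [-0.4, 0.3, -0.5]
grip_width: 0.0679
grip_force: 0.0
```

{"fn": "servo_tool", "kwargs": {
  "rows": [1,0,0,0,0,1,0,0,0,0,1,0,0,0,0]
}}

```text
time: 17.63
position: [0.5022, -0.4019, 0.0548]
tool_rot: [1.0, 0.0, 0.0, -0.0]
ft_force: [1.3, 3.7, 6.3]
grip_width: 0.0547
grip_force: 20.0
```

{"fn": "servo_tool", "kwargs": {
  "rows": [1,0,0,-0.01,0,1,0,0,-0.025,0,1,0,0,-0.03,0,1,0,0,-0.025,0,1,0,0,-0.01,0]
}}

```text
time: 18.05
position: [0.5032, -0.4042, 0.1575]
tool_rot: [1.0, 0.0, 0.002, 0.003]
ft_force: [0.3, -0.2, -2.2]
grip_width: 0.0546
grip_force: 19.9
```

{"fn": "servo_tool", "kwargs": {
  "rows": [1,-0.012,-0.01,0,0,1,-0.024,-0.019,0,0,1,-0.024,-0.019,0,0,1,-0.024,-0.019,0,0,1,-0.024,-0.019,0,0]
}}

```text
time: 18.47
position: [0.3922, -0.3151, 0.153]
tool_rot: [1.0, 0.0, -0.001, -0.0]
ft_force: [-0.7, -0.4, -2.7]
grip_width: 0.0549
grip_force: 19.9
```

{"fn": "servo_tool", "kwargs": {
  "rows": [1,-0.018,-0.015,0,0,1,-0.01,-0.008,0,0,1,0,0,0,0,1,0,0,0,0]
}}

```text
time: 18.8
position: [0.3657, -0.2936, 0.1535]
tool_rot: [1.0, 0.0, 0.0, 0.0]
ft_force: [-0.4, 0.4, -2.4]
grip_width: 0.0546
grip_force: 19.9
```

Run:
```python
from h import *
robot.camera('wrist')
p=look('w6','tray_black_floor','amber_bottle_center')
cen(p,'tray_black_floor',.009)
```

```text
18.85 [ 0.3667 -0.2948  0.1537]
tray_black_floor [ 0.3635 -0.2965  0.0032] 0.56
amber_bottle_center [ 0.3628 -0.2933  0.1532] 0.74
tray_black_floor outline 0.65 circle@z 0.009 [ 0.3659 -0.2942  0.0472] px [271. 191.]
```

Already on target, so I'll lower it 95 mm gently.

{"fn": "servo_tool", "kwargs": {
  "rows": [1,0,0,0.015,0,1,0,0,0.03,0,1,0,0,0.025,0,1,0,0,0.012,0,1,0,0,0.006,0]
}}

```text
time: 19.47
position: [0.3656, -0.2932, 0.0635]
tool_rot: [1.0, 0.0, -0.001, -0.001]
ft_force: [-0.1, -0.4, -2.2]
grip_width: 0.0545
grip_force: 19.9
```

{"fn": "servo_tool", "kwargs": {
  "rows": [1,0,0,0.003,0,1,0,0,0.001,0,1,0,0,0,0,1,0,0,0,0,1,0,0,0,0]
}}

```text
time: 19.88
position: [0.3662, -0.294, 0.0624]
tool_rot: [1.0, 0.0, 0.001, 0.001]
ft_force: [-0.1, 1.4, -3.3]
grip_width: 0.0545
grip_force: 19.9
```

{"fn": "servo_tool", "kwargs": {
  "rows": [1,0,0,0.001,0,1,0,0,0.001,0,1,0,0,0,0,1,0,0,0,0]
}}

```text
time: 20.22
position: [0.3658, -0.2935, 0.0596]
tool_rot: [1.0, 0.0, 0.0, 0.0]
ft_force: [-0.8, 0.5, -2.8]
grip_width: 0.0544
grip_force: 19.9
```

{"fn": "servo_tool", "kwargs": {
  "rows": [1,0,0,0.001,0,1,0,0,0,0,1,0,0,0,0]
}}

```text
time: 20.47
position: [0.3659, -0.2935, 0.0587]
tool_rot: [1.0, 0.0, 0.0, 0.0]
ft_force: [-0.7, -0.0, 0.9]
grip_width: 0.0548
grip_force: 20.0
```

{"fn": "servo_tool", "kwargs": {
  "rows": [1,0,0,0.001,0,1,0,0,0,0,1,0,0,0,0]
}}

```text
time: 20.72
position: [0.366, -0.2932, 0.0584]
tool_rot: [1.0, 0.0, 0.0, 0.0]
ft_force: [0.1, 1.8, 8.8]
grip_width: 0.0546
grip_force: 20.1
```

{"fn": "servo_tool", "kwargs": {
  "rows": [-1,0,0,0,0,-1,0,0,0,0,-1,0,0,0,0,-1,0,0,0,0,-1,0,0,0,0]
}}

```text
time: 21.13
position: [0.3658, -0.2936, 0.0574]
tool_rot: [1.0, 0.0, -0.0, 0.0]
ft_force: [-0.0, 0.2, -0.9]
grip_width: 0.0801
grip_force: 0.0
```

{"fn": "servo_tool", "kwargs": {
  "rows": [-1,0,0,-0.01,0,-1,0,0,-0.04,0,-1,0,0,-0.04,0,-1,0,0,-0.04,0,-1,0,0,-0.03,0]
}}

```text
time: 21.55
position: [0.3662, -0.2939, 0.2203]
tool_rot: [1.0, 0.0, 0.001, 0.001]
ft_force: [0.8, 0.6, 0.8]
grip_width: 0.0868
grip_force: 0.0
```

Run:
```python
from h import *
o=robot.get_obs();print(o['q'],o['position'])
p=robot.camera('top')
for n in('filter_center','amber_bottle_center','tray_black_floor','beaker_center'):
  for r in robot.place_of(p,n)[:2]:print(n,r)
```

```text
[-9.15071953e-01  3.21647148e-01  1.81482297e+00  2.38368946e-05
  1.00248487e+00  6.55269468e-01] [ 0.36615563 -0.29391721  0.22031246]
filter_center {'at': [0.5214, 0.3991, 0.0331], 'score': 0.47}
amber_bottle_center {'at': [0.6365, 0.2035, 0.0534], 'score': 0.64}
beaker_center {'at': [0.3786, 0.2917, 0.0345], 'score': 0.54}
```

{"fn": "servo_tool", "kwargs": {
  "rows": [-1,0.004,-0.018,0,0,-1,0.0085,-0.037,0,0,-1,0.0085,-0.037,0,0,-1,0.0085,-0.037,0,0,-1,0.0085,-0.037,0,0]
}}

```text
time: 22.22
position: [0.4024, -0.1253, 0.2155]
tool_rot: [1.0, -0.001, -0.002, -0.001]
ft_force: [0.5, 0.1, -0.9]
grip_width: 0.0871
grip_force: 0.0
```

{"fn": "servo_tool", "kwargs": {
  "rows": [-1,0.0085,-0.037,0,0,-1,0.0085,-0.037,0,0,-1,0.0085,-0.037,0,0,-1,0.0085,-0.037,0,0,-1,0.0085,-0.037,0,0]
}}

```text
time: 22.63
position: [0.4446, 0.0596, 0.2155]
tool_rot: [1.0, 0.0, -0.003, -0.0]
ft_force: [0.7, -1.0, 0.9]
grip_width: 0.0867
grip_force: 0.0
```

{"fn": "servo_tool", "kwargs": {
  "rows": [-1,0.0085,-0.037,0,0,-1,0.0085,-0.037,0,0,-1,0.0085,-0.037,0,0,-1,0.0085,-0.037,0,0,-1,0.0085,-0.037,0,0]
}}

```text
time: 23.05
position: [0.4871, 0.2442, 0.2149]
tool_rot: [1.0, 0.0, -0.003, 0.001]
ft_force: [1.1, -0.4, 0.4]
grip_width: 0.0871
grip_force: 0.0
```

{"fn": "servo_tool", "kwargs": {
  "rows": [-1,0.0085,-0.037,0,0,-1,0.0085,-0.037,0,0,-1,0.005,-0.022,0,0,-1,0,0,0,0,-1,0,0,0,0]
}}

```text
time: 23.47
position: [0.509, 0.339, 0.2145]
tool_rot: [1.0, 0.001, -0.002, 0.001]
ft_force: [0.2, -0.5, -0.4]
grip_width: 0.0871
grip_force: 0.0
```

Run:
```python
from h import *
p=look('w7','filter_center','amber_bottle_center','tray_black_floor');cen(p,'filter_center',.066)
for u in(20,40,60,80,100):print(u,wplane(p,u,100,0)[:2],wplane(p,u,200,0)[:2])
p=robot.camera('side');save(p,'s2')
for n in('amber_bottle_center','tray_black_floor','jar_center','green_bottle_center'):
  for r in robot.place_of(p,n)[:2]:print(n,r)
```

```text
23.4667 [0.509  0.339  0.2145]
filter_center outline 0.74 circle@z 0.066 [0.5233 0.3952 0.0256] px [221. 183.]
20 [0.64252808 0.7070615 ] [0.49483865 0.72388245]
40 [0.63619047 0.66495023] [0.49429737 0.67941965]
60 [0.63086869 0.6270509 ] [0.49384941 0.63950878]
80 [0.62638784 0.59251765] [0.49347871 0.60322548]
100 [0.62261549 0.56069553] [0.49317321 0.5698569 ]
amber_bottle_center {'at': [0.3637, -0.2945, 0.0613], 'score': 0.83}
tray_black_floor {'at': [0.3623, -0.2937, 0.0037], 'score': 0.7}
jar_center {'at': [0.4515, 0.146, 0.0356], 'score': 0.96}
green_bottle_center {'at': [0.6376, 0.2049, 0.0515], 'score': 0.8}
```

View pics/w7.png

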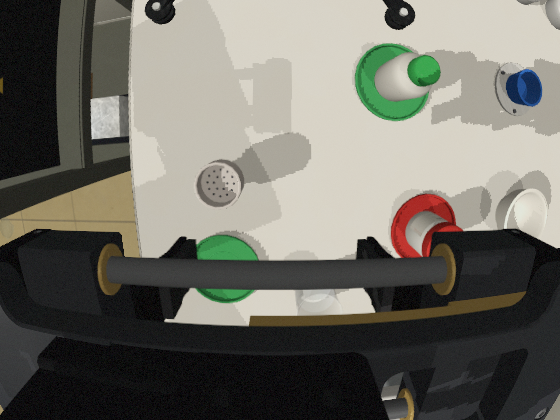

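View pics/s2.png

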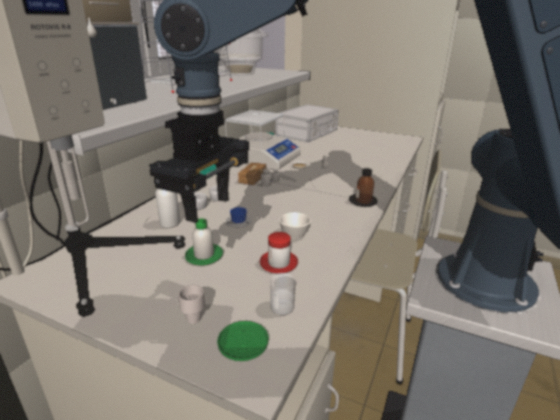

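All three containers stand in their trays. The filter rim is at (220,184) in the wrist view, and the cabinet lies beyond the bench edge. Centring over the filter.

{"fn": "servo_tool", "kwargs": {
  "rows": [-1,0.006,-0.025,0.02,0,-1,0.006,-0.025,0.02,0,-1,0.001,-0.007,0.01,0,-1,0,0,0,0,-1,0,0,0,0]
}}

```text
time: 24.38
position: [0.5227, 0.3951, 0.1669]
tool_rot: [1.0, 0.001, -0.001, 0.001]
ft_force: [0.7, 0.4, 0.6]
grip_width: 0.0869
grip_force: 0.0
```

Run:
```python
from h import *
robot.camera('wrist');robot.camera('wrist')
p=look('w8','filter_center');cen(p,'filter_center',.066)
```

```text
24.4833 [0.5237 0.3949 0.1684]
filter_center [0.5231 0.3933 0.0273] 0.71
filter_center outline 0.87 circle@z 0.066 [0.5236 0.3959 0.0261] px [274. 209.]
```

{"fn": "servo_tool", "kwargs": {
  "rows": [-1,0,-0.001,0.03,0,-1,0,0,0.035,0,-1,0,0,0.035,0,-1,0,0,0.023,0,-1,0,0,0.011,0]
}}

```text
time: 25.05
position: [0.5217, 0.395, 0.0307]
tool_rot: [1.0, -0.0, -0.002, 0.001]
ft_force: [0.0, -0.2, 0.0]
grip_width: 0.087
grip_force: 0.0
```

{"fn": "servo_tool", "kwargs": {
  "rows": [-1,0,0,0,0,-1,0,0,0,0,1,0,0,0,0,1,0,0,0,0,1,0,0,0,0]
}}

```text
time: 25.47
position: [0.5247, 0.3973, 0.0356]
tool_rot: [1.0, 0.0, 0.002, -0.001]
ft_force: [-0.0, 0.4, 0.3]
grip_width: 0.0741
grip_force: 0.0
```

{"fn": "servo_tool", "kwargs": {
  "rows": [1,0,0,0,0,1,0,0,0,0,1,0,0,0,0,1,0,0,0,0,1,0,0,0,0]
}}

```text
time: 25.88
position: [0.5235, 0.3967, 0.0337]
tool_rot: [1.0, 0.0, 0.0, -0.0]
ft_force: [0.0, 0.7, 1.9]
grip_width: 0.0472
grip_force: 20.0
```

{"fn": "servo_tool", "kwargs": {
  "rows": [1,0,0,-0.01,0,1,0,0,-0.03,0,1,0,0,-0.035,0,1,0,0,-0.035,0,1,0,0,-0.03,0]
}}

```text
time: 26.3
position: [0.5236, 0.3967, 0.1761]
tool_rot: [1.0, 0.0, 0.001, -0.0]
ft_force: [0.5, 0.2, -0.4]
grip_width: 0.047
grip_force: 20.0
```

{"fn": "servo_tool", "kwargs": {
  "rows": [1,0.005,0.014,-0.02,0,1,0.0095,0.028,0,0,1,0.0095,0.028,0,0,1,0.0095,0.028,0,0,1,0.0095,0.028,0,0]
}}

```text
time: 26.72
position: [0.5664, 0.2695, 0.1943]
tool_rot: [1.0, 0.001, 0.0, 0.0]
ft_force: [0.3, -0.0, -1.6]
grip_width: 0.0469
grip_force: 20.0
```

{"fn": "servo_tool", "kwargs": {
  "rows": [1,0.0095,0.028,0,0,1,0.0095,0.028,0,0,1,0.0095,0.028,0,0,1,0.0095,0.028,0,0,1,0.0095,0.028,0,0]
}}

```text
time: 27.13
position: [0.6141, 0.1292, 0.194]
tool_rot: [1.0, 0.0, -0.0, -0.0]
ft_force: [0.1, 0.1, -0.7]
grip_width: 0.0467
grip_force: 20.0
```

{"fn": "servo_tool", "kwargs": {
  "rows": [1,0.0095,0.028,0,0,1,0.0095,0.028,0,0,1,0.0095,0.028,0,0,1,0.0075,0.025,0,0,1,0.005,0.013,0,0]
}}

```text
time: 27.55
position: [0.6558, 0.0053, 0.1939]
tool_rot: [1.0, -0.001, 0.0, 0.001]
ft_force: [-0.6, 0.9, -0.7]
grip_width: 0.0474
grip_force: 20.0
```

{"fn": "servo_tool", "kwargs": {
  "rows": [1,0,0,0,0,1,0,0,0,0,1,0,0,0,0]
}}

```text
time: 27.8
position: [0.6543, 0.0102, 0.1935]
tool_rot: [1.0, 0.001, -0.001, -0.001]
ft_force: [-0.7, 0.2, -1.0]
grip_width: 0.0467
grip_force: 20.0
```

Run:
```python
from h import *
robot.camera('wrist')
p=look('w9','sleeve_floor','filter_center');cen(p,'sleeve_floor',.036)
hue(p,100,125,.036,box=(180,100,380,300))
p=robot.camera('top')
for r in robot.place_of(p,'sleeve_floor')[:2]:print(r)
p=robot.camera('side')
for n in('sleeve_floor','filter_center'):
  for r in robot.place_of(p,n)[:2]:print(n,r)
```

```text
27.85 [0.6543 0.0105 0.1935]
sleeve_floor [0.6549 0.0089 0.0136] 0.79
filter_center [0.6526 0.006  0.1915] 0.7
filter_center [0.6351 0.2009 0.0061] 0.42
sleeve_floor outline 0.75 circle@z 0.036 [0.6609 0.009  0.0349] px [278. 186.]
hue circle [0.6553 0.0091 0.0248] px [254 172] [302 219]
{'at': [0.6535, 0.0068, 0.0104], 'score': 0.4}
sleeve_floor {'at': [0.6559, 0.0112, 0.0113], 'score': 0.91}
sleeve_floor {'at': [0.3804, 0.2948, 0.0306], 'score': 0.3}
filter_center {'at': [0.6482, 0.0101, 0.1912], 'score': 0.74}
```

View pics/w9.png

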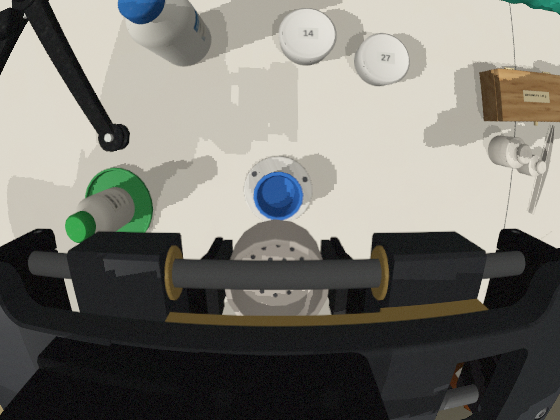

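The blue sleeve's rim is at (278,196), ahead of the held crucible. Lowering to just above the rim and checking there.

{"fn": "servo_tool", "kwargs": {
  "rows": [1,0.001,0.001,0.02,0,1,0,0,0.03,0,1,0,0,0.03,0,1,0,0,0.02,0,1,0,0,0.01,0]
}}

```text
time: 28.72
position: [0.654, 0.0079, 0.0803]
tool_rot: [1.0, 0.0, -0.003, -0.0]
ft_force: [-0.7, 0.3, -0.5]
grip_width: 0.0472
grip_force: 20.0
```

{"fn": "servo_tool", "kwargs": {
  "rows": [1,0,0,0,0,1,0,0,0,0,1,0,0,0,0]
}}

```text
time: 28.97
position: [0.6576, 0.0075, 0.0852]
tool_rot: [1.0, 0.0, 0.002, 0.0]
ft_force: [0.3, -1.0, -0.6]
grip_width: 0.0474
grip_force: 20.0
```

Run:
```python
from h import *
robot.camera('wrist')
p=look('w10','sleeve_floor')
p=robot.camera('side');cv2.imwrite('pics/s3.png',cv2.resize(p['pixels'][140:260,160:320,::-1],None,fx=4,fy=4,interpolation=2))
q=wrist();cv2.imwrite('pics/w10.png',q['pixels'][:,:,::-1])
```

```text
29.0167 [0.6578 0.0075 0.0855]
sleeve_floor [0.6564 0.0112 0.0128] 0.75
```

View pics/w10.png

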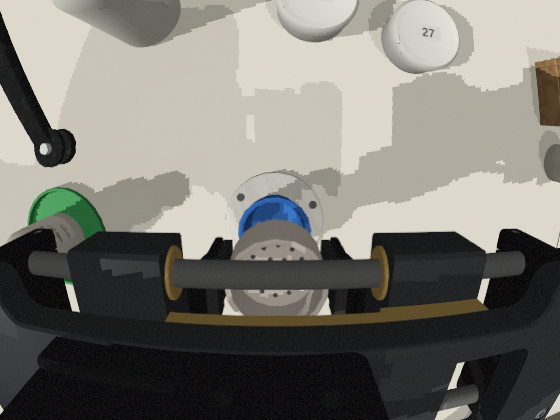

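View pics/s3.png

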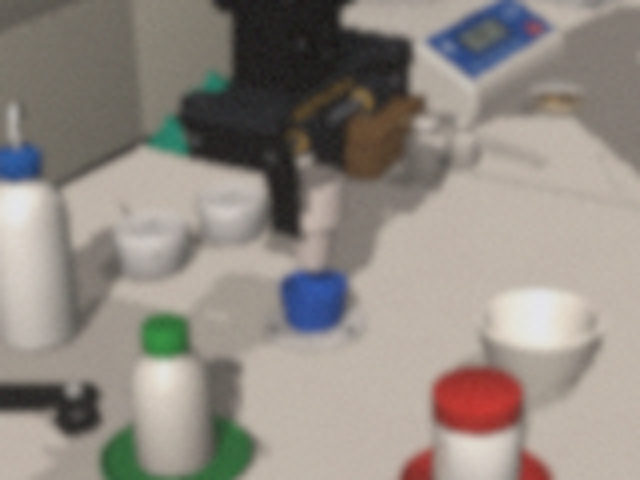

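The sleeve's visible arc is centred at column 275 and the foot at 276 in the wrist view. In the side crop the foot is over the opening. I'll let it settle and read the position.

{"fn": "servo_tool", "kwargs": {
  "rows": [1,0,0,0,0,1,0,0,0,0,1,0,0,0,0,1,0,0,0,0,1,0,0,0,0]
}}

```text
time: 29.63
position: [0.6561, 0.0077, 0.0835]
tool_rot: [1.0, 0.0, -0.0, 0.0]
ft_force: [-0.3, 0.0, -0.9]
grip_width: 0.0472
grip_force: 20.0
```

Run:
```python
from h import *
p=wrist();print(p['o']['position'])
h=cv2.cvtColor(p['pixels'],cv2.COLOR_RGB2HSV);m=cv2.inRange(h,(100,100,40),(125,255,255));m[:180]=0;m[260:]=0
c=max(cv2.findContours(m,0,2)[0],key=cv2.contourArea)[:,0]
# outer (top) arc of rim: topmost pixel in each column
top=[(u,c[c[:,0]==u,1].min()) for u in np.unique(c[:,0])]
P=np.array([wplane(p,u,v,.036)[:2] for u,v in top])
from scipy.optimize import least_squares
for n in(0,4,8):
    Q=P[n:len(P)-n]
    s=least_squares(lambda a:np.hypot(*(Q-a[:2]).T)-.0255,[.655,.009],loss='soft_l1',f_scale=.001);print(s.x,s.cost,len(Q))
```

```text
[0.656125   0.00768119 0.08352821]
[0.65403576 0.00918421] 0.00019699752586423792 61
[0.65411829 0.00920842] 0.0001937115051653231 53
[0.6542302  0.00915907] 0.00018048918301607117 45
```

{"fn": "servo_tool", "kwargs": {
  "rows": [1,-0.001,-0.0015,0.004,0,1,0,0,0.006,0,1,0,0,0.006,0,1,0,0,0.004,0,1,0,0,0,0]
}}

```text
time: 30.1
position: [0.654, 0.0093, 0.0619]
tool_rot: [1.0, 0.0, -0.002, -0.0]
ft_force: [-0.1, -0.4, -0.8]
grip_width: 0.0468
grip_force: 20.0
```

{"fn": "servo_tool", "kwargs": {
  "rows": [1,0,0,0.003,0,1,0,0,0.004,0,1,0,0,0.003,0,1,0,0,0,0,1,0,0,0,0]
}}

```text
time: 30.52
position: [0.655, 0.0092, 0.0533]
tool_rot: [1.0, 0.0, -0.0, -0.0]
ft_force: [0.8, -0.5, -0.5]
grip_width: 0.0467
grip_force: 20.0
```

{"fn": "servo_tool", "kwargs": {
  "rows": [1,0,0,0.002,0,1,0,0,0.002,0,1,0,0,0.001,0,1,0,0,0,0,1,0,0,0,0]
}}

```text
time: 30.93
position: [0.6551, 0.0092, 0.0485]
tool_rot: [1.0, 0.0, -0.0, -0.0]
ft_force: [0.3, 0.0, -0.2]
grip_width: 0.0469
grip_force: 20.0
```

{"fn": "servo_tool", "kwargs": {
  "rows": [1,0,0,0.001,0,1,0,0,0.001,0,1,0,0,0,0,1,0,0,0,0]
}}

```text
time: 31.27
position: [0.6551, 0.0092, 0.0465]
tool_rot: [1.0, 0.0, -0.0, 0.0]
ft_force: [-0.4, 0.1, -0.6]
grip_width: 0.047
grip_force: 20.0
```

{"fn": "servo_tool", "kwargs": {
  "rows": [1,0,0,0.001,0,1,0,0,0,0,1,0,0,0,0]
}}

```text
time: 31.52
position: [0.6551, 0.0092, 0.0455]
tool_rot: [1.0, 0.0, -0.0, -0.0]
ft_force: [0.2, 0.2, -0.6]
grip_width: 0.0469
grip_force: 20.0
```

{"fn": "servo_tool", "kwargs": {
  "rows": [1,0,0,0.001,0,1,0,0,0,0,1,0,0,0,0]
}}

```text
time: 31.77
position: [0.6551, 0.0092, 0.0445]
tool_rot: [1.0, 0.0, -0.0, -0.0]
ft_force: [0.0, 0.3, 0.2]
grip_width: 0.0469
grip_force: 20.0
```

{"fn": "servo_tool", "kwargs": {
  "rows": [1,0,0,0.0007,0,1,0,0,0,0,1,0,0,0,0]
}}

```text
time: 32.02
position: [0.6551, 0.0092, 0.0438]
tool_rot: [1.0, 0.0, -0.0, -0.0]
ft_force: [1.2, -0.5, -1.6]
grip_width: 0.0471
grip_force: 20.0
```

{"fn": "servo_tool", "kwargs": {
  "rows": [1,0,0,0.0005,0,1,0,0,0,0,1,0,0,0,0]
}}

```text
time: 32.27
position: [0.6552, 0.0092, 0.0437]
tool_rot: [1.0, 0.0, 0.0, 0.0]
ft_force: [-0.5, 0.8, 0.9]
grip_width: 0.0472
grip_force: 20.0
```

{"fn": "servo_tool", "kwargs": {
  "rows": [1,0,0,0.0005,0,1,0,0,0,0,1,0,0,0,0]
}}

```text
time: 32.52
position: [0.6553, 0.0092, 0.0436]
tool_rot: [1.0, 0.0, 0.0, 0.0]
ft_force: [-1.4, 0.4, 5.6]
grip_width: 0.0467
grip_force: 20.0
```

The foot touched the floor at the expected height. Easing off, releasing and withdrawing.

{"fn": "servo_tool", "kwargs": {
  "rows": [1,0,0,-0.0005,0,1,0,0,0,0,-1,0,0,0,0,-1,0,0,0,0,-1,0,0,0,0]
}}

```text
time: 32.93
position: [0.6551, 0.0091, 0.0429]
tool_rot: [1.0, 0.0, -0.0, 0.0]
ft_force: [0.7, 0.2, 0.1]
grip_width: 0.0598
grip_force: 0.0
```

{"fn": "servo_tool", "kwargs": {
  "rows": [-1,0,0,0,0,-1,0,0,0,0,-1,0,0,0,0,-1,0,0,-0.01,0,-1,0,0,-0.02,0]
}}

```text
time: 33.35
position: [0.653, 0.0094, 0.0715]
tool_rot: [1.0, 0.0, -0.003, -0.0]
ft_force: [0.6, 0.8, 0.6]
grip_width: 0.0853
grip_force: 0.0
```

{"fn": "servo_tool", "kwargs": {
  "rows": [-1,0,0,-0.03,0,-1,0,0,-0.04,0,-1,0,0,-0.04,0,-1,0,0,-0.03,0,-1,0,0,-0.01,0]
}}

```text
time: 33.77
position: [0.6584, 0.0088, 0.2305]
tool_rot: [1.0, 0.0, 0.006, 0.001]
ft_force: [0.1, -0.8, 0.2]
grip_width: 0.087
grip_force: 0.0
```

{"fn": "servo_tool", "kwargs": {
  "rows": [-1,-0.02,0.02,0,0,-1,-0.03,0.03,0,0,-1,-0.03,0.02,0,0,-1,-0.02,0.02,0,0,-1,0,0,0,0]
}}

```text
time: 34.18
position: [0.5509, -0.0825, 0.2228]
tool_rot: [1.0, -0.001, -0.003, 0.0]
ft_force: [-0.1, 0.1, -1.2]
grip_width: 0.0874
grip_force: 0.0
```

Run:
```python
from h import *
for c in('side','top','wrist'):
    p=robot.camera(c)
    for n in('filter_center','sleeve_floor','amber_bottle_center','tray_black_floor','jar_center','green_bottle_center','beaker_center','mortar_center'):
        for r in robot.place_of(p,n)[:1]:print(c,n,r['at'],r['score'])
    if c!='top':save(p,'f'+c)
```

```text
side filter_center [0.6503, 0.0113, 0.045] 0.58
side sleeve_floor [0.6598, 0.0119, 0.0147] 0.89
side amber_bottle_center [0.3646, -0.2966, 0.0602] 0.62
side tray_black_floor [0.3674, -0.2965, 0.0027] 0.61
side jar_center [0.4547, 0.1461, 0.0388] 0.85
side green_bottle_center [0.638, 0.2039, 0.0533] 0.87
side beaker_center [0.3789, 0.2937, 0.0339] 0.86
side mortar_center [0.4747, -0.0015, 0.0223] 0.8
top filter_center [0.6507, 0.0106, 0.0456] 0.57
top sleeve_floor [0.6558, 0.0068, 0.0091] 0.67
top tray_black_floor [0.3662, -0.2953, -0.0005] 0.77
top green_bottle_center [0.6365, 0.2015, 0.0492] 0.69
top beaker_center [0.3751, 0.2909, 0.0336] 0.47
top mortar_center [0.4784, 0.0013, 0.0237] 0.5
wrist filter_center [0.6519, 0.0086, 0.0392] 0.97
wrist sleeve_floor [0.6534, 0.0091, 0.0098] 0.63
wrist amber_bottle_center [0.4796, 0.0078, 0.0191] 0.68
wrist green_bottle_center [0.6363, 0.2037, 0.0526] 0.62
wrist mortar_center [0.4807, 0.0042, 0.0242] 0.82
```

View pics/fside.png

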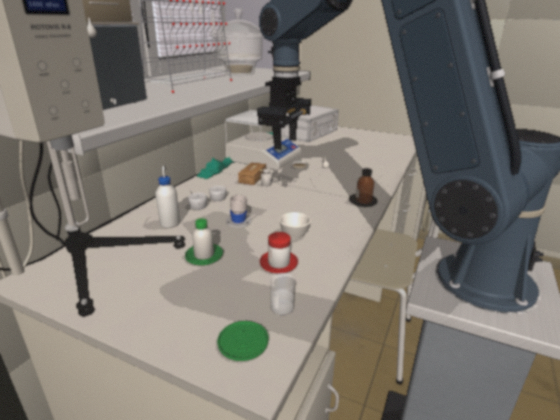

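View pics/fwrist.png

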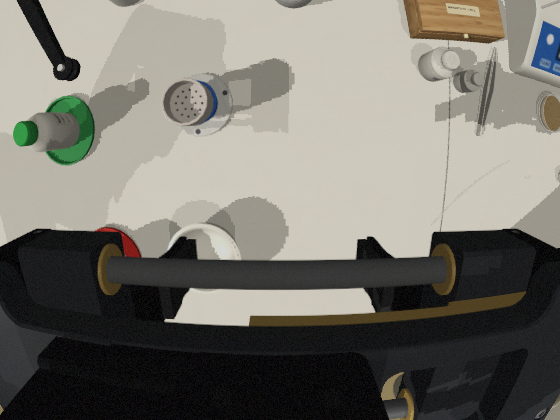

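The crucible stands upright in the sleeve, at (238,208) in the side view and (190,100) in the wrist view. Its centre is about 43 mm up, as it should be. The three containers are in their trays, and the beaker and mortar have not moved.

```bash
python3 -c "
from rig import robot
print(robot.hand_in())"
```

```text
the job is handed in; nothing more can be done
None
```

The job is handed in at about 34 s: jar, green bottle and amber bottle are in their trays, the crucible stands on the sleeve floor, and the beaker and mortar were left alone; the judge's result was not shown.

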